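Seat a vial block on a bench mixer and start its hold-down screw

ROBOT

A 6-joint arm with a two-finger parallel gripper is mounted at the origin on a cart in front of the work surface, level with it; the furniture and walls round the work are solid. World frame = base frame: x ahead of the robot, y to its left, z up, the work surface at z = 0. Lengths are in m, angles in degrees, forces in N, time in s.
With the tool pointing down it reaches from about 0.375 to 0.9 m from the base axis. Payload 3.1 kg.
Tool frame: the origin (TCP) lies at the very end of the fingers, on their centre line; the grasp point (between the pads) lies 19 mm behind it (bot.tcp_to_grasp is the distance from the TCP to the grasp point, in m); z points along the fingers, y is the direction in which the jaws open and shut (so a half turn about z gives the same grasp; the last joint's range is limited). The gripper opens to 87 mm and grips with 3 to 60 N. Pads are 19 mm wide; open, the fingers measure 117 mm over their backs; the gripper's body (75 mm by 190 mm) begins 51 mm behind the grasp point.
Start: joints at [-77.378, 30.224, 82.088, -0, 67.689, -10.227], TCP at [0.243, -0.576, 0.223] pointing down, gripper open.
Joint ranges: [-176.69, 176.69], [-43.24, 126.21], [12.49, 139.97], [-82, 262], [0, 151.66], [-163.58, 163.58]. Speed limits (degrees/s): [159.86, 159.86, 180, 180, 180, 180].

INTERFACE

Orientations are given as a 3x3 rotation matrix whose columns are the frame's x, y, z axes.
In Python, from rig import telemetry, eyes, order, bot gives the robot as it stands. The module is installed in compiled form; this text tells all that it offers.
- The arm moves only by the tool servo_tool, never from a script. Its argument "targets" is a list of rows, each a list of 2 entries, a list of its own where there are three numbers: the shift along the tool's x, y, z in m, then the turn, a rotation vector about the tool's x, y, z in rad. In form: [[[tx, ty, tz], [wx, wy, wz]], ...]. A call has 1 to 12 rows; each row is the pose to reach, as a shift and turn from the pose commanded when the call began, along the tool's axes at that moment; what a row does not reach only later rows make up. A row lasts 1/8 s, in which the tool goes at most 62.5 mm and 10.7 degrees, less where a joint would pass 70% of its speed; a pose out of reach is approached as far as the arm can. A call with a gripper value outside its range is refused whole. "gripper" is the finger opening in m, from 0 to 0.087, set as the call begins (left out, the last holds). The fingers move at their own pace and stop on an object; the grip force is fixed at half the most. Time passes only in rows, so rows that repeat a pose let the fingers close. It gives the time, the measured TCP pose, the force and the opening at its end, in the units of the state.
- telemetry.read_state(): the state, without advancing time (a new reading comes with each control period).
- eyes.capture(name): name is "scene" or "top"; returns a dict with "pixels" (480x640x3 uint8, blue, green, red), "intrinsics" (3x3 intrinsics, pixels), "k1" (the pictures are not rectified: a ray, as slopes to the right and down, at radius r is drawn at 1 + k1 r^2 times it, then the intrinsics apply), "extrinsics" (4x4, takes a point from camera to world coordinates). Camera axes: x right, y down, z forward; pixel columns grow to the right and rows downward; lengths in m; the calibration is good to about 2 mm. A picture is of the moment at which its call begins. There is no depth.
- order.hand_in(): hands the job in, once; it reports no verdict.
The state is a dict: "time_s": time; "joint_positions": joint angles; "qvel": joint speeds; "tau": joint torques, N m; "position": TCP position; "tcp_rot": TCP orientation; "force": force on the tool from outside, world axes, zero at the start; "moment": the same for the moment, N m; "opening": opening from 0.0 (shut) to 1.0 (fully open).
Only numpy, scipy, OpenCV 4.12 (cv2) and the standard library are available. Lean on these libraries where they do the work, as an engineer would, in place of code of your own. Each camera call takes 0.05 s, during which the arm holds its last target. There are 200 camera calls.

TASK

Slide the vial block across the mixer's platform until it sits square and flush in the corner of the two fence bars. Then start the T-handled hold-down screw that stands loose in its threaded boss without crossing its coarse thread: turn it backward (anticlockwise from above) until it drops by one thread and not much further, then forward (clockwise) about one full turn. Finish still holding the handle of the started screw upright in your grip, ready for me to take over, with the block still flush; do not pull the screw out or lift the block on the way, and leave the cup, the dropper bottle and the carton where they are.

Things in the scene. Friction and masses are not known exactly. Their poses are not given: they have to be found in the camera images.
- mixer: low bench mixer, fixed: grey case under an aluminium platform plate, 230 (x) x 216 (y) mm, whose top face is 50 mm above the bench. Origin: centre of its underside; at yaw 0 (it varies by 0.3 rad) x points away from the robot, y left, z up. On the platform stand two fence bars (far and right side) and, behind on the left, the threaded boss.
- fence_corner (a point): inside corner of the two fence bars, at platform height; axes as the mixer's. Both bars are 12 mm thick and 12 mm high; the far one runs from here 100 mm to +y with its inner face at x = 0, the right one 105 mm to -x with its inner face at y = 0. The boss axis is at x = -26, y = +132 mm from here.
- block_center (a point): centre (half-way up) of the loose aluminium block, 64 (x) x 112 (y) x 46 (z) mm, 0.5 to 0.8 kg, axes along its edges; 4 capped vials fixed in its right part stand 20 mm above its top. It lies flat, 55 to 85 mm short of the far bar, 3 to 12 mm off the right one, yawed up to 0.15 rad. Seated: x = -32, y = +56, z = +23 mm from fence_corner, its left end 4 mm from the boss. Slides with 2 to 6 N.
- boss_top (a point): centre of the open top of the threaded boss, a steel tube 31 mm outside and 44 mm tall from the platform, fixed, axes as the mixer's. Right-hand inner thread, 6 mm pitch; its upper 12 mm are plain. Heights of the screw are given from here: handle_center is 46 to 48 mm above it before the drop, 42 to 44 mm just after it, about 36.5 mm after one forward turn.
- handle_center (a point): grip point on the axis (z, up) of the loose hold-down screw, 0.16 kg, in its T-handle: a black bar 44 mm long, 13 mm thick, 26 mm high. The point is 10 mm under the bar's top, 20 mm above the hub of a flange 55 mm across. The screw stands in the boss and wobbles by 4 degrees. It turns freely (under 0.1 N m); once started it sinks 6 mm each forward turn.
- handle_notch (a point): the end of the T-handle's bar with a grey band over it: 20 mm from the axis along the bar, at handle_center's height. Turned backward, the screw climbs 1 mm a radian, then drops 4 to 6 mm after 0.5 to 1.7 rad (from the start of the episode). It drops by its own weight: a firm grip holds it up until loosened or lowered. More than a quarter turn past the drop is too far.
- cup: white sample cup with a grey lid, 55 mm wide, 58 mm tall, on the bench to the right of the mixer; origin under its centre. Leave it alone.
- dropper: small brown bottle with a black cap, 35 mm wide, 85 mm tall, right of the mixer; origin under its centre. Leave it alone.
- carton: small carton, 55 x 90 x 45 mm, lying further right; origin under its centre. Leave it alone.
There are look-alikes about, which are no part of the job. Leave any purple look-alike of the part that bears handle_center alone.

How it is judged (in metres and radians):
On the way, in this order (a step that is already met when the one before it is completed fails the run):
1. the block is square and flush in the fence corner (x of block_center in the frame of fence_corner above -0.0345 m and y of block_center in the frame of fence_corner below 0.0585 m and z of block_center in the frame of fence_corner below 0.026 m and angle between the x axis of block_center and the x axis of fence_corner, either way round below 0.04 rad and angle between block_center's own z axis and vertical below 0.05 rad), for 0.2 s.
2. turned backward, the screw has dropped by one thread (all of step 1 and z of handle_center in the frame of boss_top between 0.039 and 0.0445 m), for 0.1 s.
At the end, for the whole second after the job is handed in: the block is flat on the platform within 2.5 mm of both fence bars and within 0.04 rad of square; the screw is upright in the boss (within 0.08 rad), started 0.65 to 1.45 turns past the drop (handle_center 33.5 to 38.5 mm above boss_top), and the fingers still hold its handle with more than 2 N (all of step 1 and z of handle_center in the frame of boss_top between 0.0335 and 0.0385 m and horizontal distance between handle_center and boss_top below 0.006 m and angle between handle_center's own z axis and vertical below 0.08 rad and contact force between the fingers and screw above 2 N); the arm keeps its last pose, push and grip.
It fails at once if the screw is turned forward without having dropped, or backward well over a quarter turn past the drop (y of handle_notch in the frame of boss_top below -0.0124 m and z of handle_center in the frame of boss_top between 0.042 and 0.053 m).
It fails at once if the screw is pulled up out of its boss (more than 10 mm) (z of handle_center in the frame of boss_top above 0.058 m).
It fails at once if the block is lifted off the platform (more than 10 mm) or tipped (z of block_center in the frame of fence_corner above 0.033 m or angle between block_center's own z axis and vertical above 0.25 rad).
It fails at once if the cup, the dropper bottle or the carton is moved more than 20 mm or tipped over (distance of any of cup, dropper, carton from where it was at the start of the episode above 0.02 m or angle between any of cup, dropper, carton's own z axis and vertical above 0.4 rad).
It also fails if it takes over 72 s, if anything falls off the work surface, if the arm or the gripper's body presses on something with over 40 N, if the wrist force passes 120 N, or if a joint passes its speed limit or range.

## Working session

There is one attempt and no reset: what is moved stays moved. The work goes in short steps, Python scripts to look and compute and a tool call to move; the robot and the scene stay as the last step left them, time stands still between calls to the robot, and variables do not carry over. Pictures are saved under pics/ and viewed, about 8 in all and at most 12, crops included, and the job is handed in when it is done.

Besides the shell and the picture viewer there is one more tool, called in YAML: its name, and indented under it one key for each argument. servo_tool: Moves the arm, as the interface text tells. Its arguments: {"type":"object","properties":{"targets":{"type":"array","items":{"type":"array"}},"gripper":{"type":"number"}},"required":["targets"]}

```bash
mkdir -p pics
cat > h.py <<'E'
import numpy as np, cv2
from rig import telemetry, eyes, order, bot
def cap(name,fn=None):
    d=eyes.capture(name)
    if fn: cv2.imwrite('pics/'+fn,d['pixels'])
    return d
def proj(d,P):
    T=np.linalg.inv(d['extrinsics']);P=np.atleast_2d(P);q=P@T[:3,:3].T+T[:3,3]
    s=q[:,:2]/q[:,2:];r2=(s**2).sum(1,keepdims=True);s=s*(1+d['k1']*r2)
    K=d['intrinsics'];return s@K[:2,:2].T+K[:2,2]
def ray(d,uv):
    K=d['intrinsics'];s0=np.linalg.solve(K[:2,:2],(np.array(uv,float)-K[:2,2]));s=s0.copy()
    for _ in range(30): s=s0/(1+d['k1']*(s@s))
    v=d['extrinsics'][:3,:3]@np.array([*s,1]);return d['extrinsics'][:3,3],v
def onz(d,uv,z):
    o,v=ray(d,uv);return o+v*(z-o[2])/v[2]
E
python3 - <<'E'
from h import *
a=cap('scene','s1.png');b=cap('top','t1.png')
for d in(a,b): print(d['intrinsics'],d['k1'],d['extrinsics'])
print(telemetry.read_state(),bot.tcp_to_grasp)
E
```

```text
[[603.41286003   0.         323.47299517]
 [  0.         603.41286003 234.45758218]
 [  0.           0.           1.        ]] -0.0459092139908458 [[-0.99791341  0.06029079 -0.02310518  0.56269316]
 [ 0.06370092  0.86094043 -0.50470166  0.55245559]
 [-0.01053668 -0.50512038 -0.86298458  1.11065101]
 [ 0.          0.          0.          1.        ]]
[[600.23715642   0.         332.25432472]
 [  0.         600.23715642 237.43920584]
 [  0.           0.           1.        ]] -0.1182129423223333 [[ 2.82879934e-02 -9.75045644e-01  2.20194873e-01  2.33410688e-01]
 [-9.99587765e-01 -2.86743994e-02  1.44183109e-03 -7.44605879e-03]
 [ 4.90810460e-03 -2.20144887e-01 -9.75454837e-01  1.50622227e+00]
 [ 0.00000000e+00  0.00000000e+00  0.00000000e+00  1.00000000e+00]]
{'time_s': 0.1, 'joint_positions': array([-7.73775278e+01,  3.02735352e+01,  8.21499884e+01,  3.30547308e-04,
        6.76890525e+01, -1.02269741e+01]), 'qvel': array([ 0.04606767, -0.10500935, -0.21089746,  0.21001582, -0.03620824,
        0.01989716]), 'tau': array([-1.11921811e-04, -4.40983987e+01, -1.77151215e+01,  6.34029577e-02,
        5.33974310e-02, -4.71243345e-05]), 'position': array([ 0.24257848, -0.57528168,  0.22166537]), 'tcp_rot': array([[ 9.21529310e-01,  3.88308578e-01, -4.24156496e-04],
       [ 3.88308648e-01, -9.21527381e-01,  1.91850110e-03],
       [ 3.54098608e-04, -1.93265863e-03, -9.99998070e-01]]), 'force': array([-0.00143497, -0.50502333,  0.32279848]), 'moment': array([ 0.05649305, -0.03107987,  0.03866523]), 'opening': 0.99966034787069} 0.0187
```

View pics/s1.png

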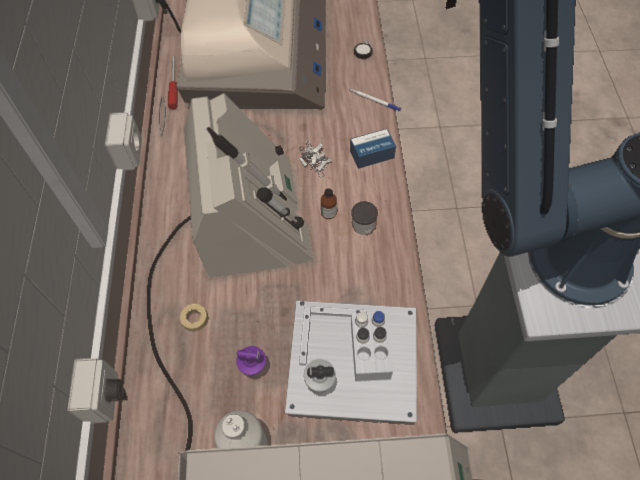

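View pics/t1.png

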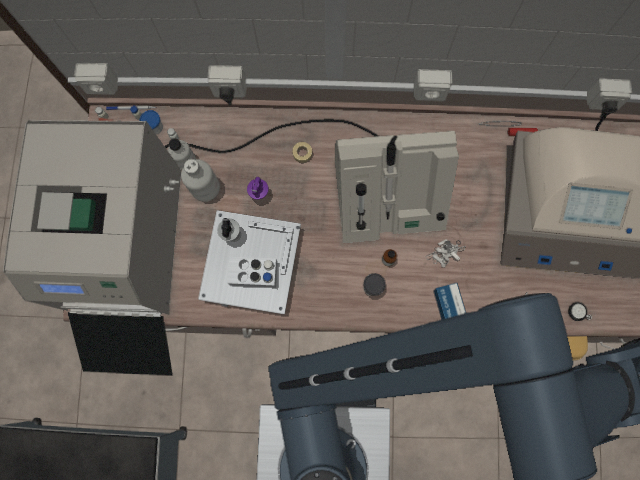

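The scene picture shows the mixer at (353,360), the block at (371,347) and the black T-handle in the boss at (320,373). The purple look-alike is at (252,361). In the top picture the handle is at (228,229), the purple one at (259,188) and the block at (255,272). Candidates for the screw are the black handle at (320,373), the purple look-alike at (252,361) and the white bottle at (240,430). By the description it is the black one in the boss. I'll check it in a close crop.

Run:
```python
import cv2,numpy as np
s=cv2.imread('pics/s1.png')[295:425,282:422];t=cv2.imread('pics/t1.png')[205:320,195:305]
cv2.imwrite('pics/c1.png',cv2.resize(s,None,fx=4.4,fy=4.4,interpolation=cv2.INTER_CUBIC))
cv2.imwrite('pics/c2.png',cv2.resize(t,None,fx=5,fy=5,interpolation=cv2.INTER_CUBIC))
```

```text
(no output)
```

View pics/c1.png

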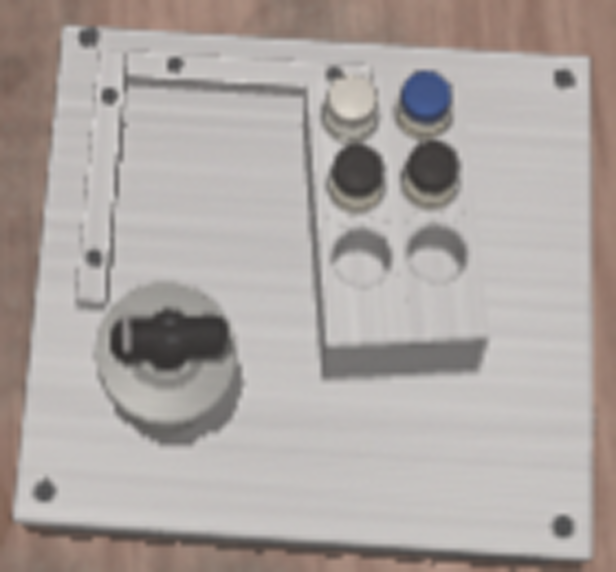

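View pics/c2.png

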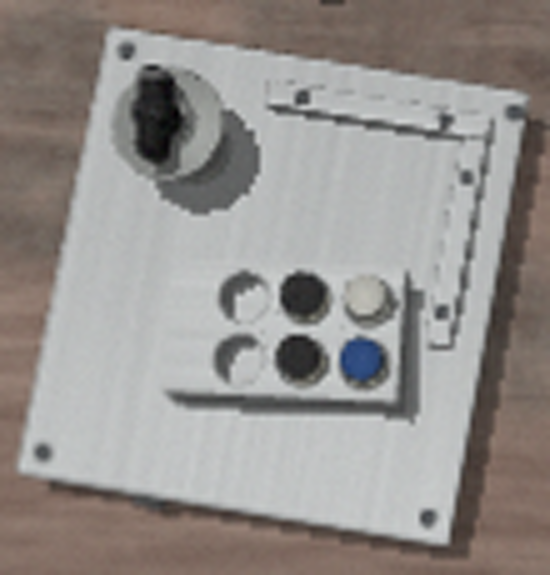

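```bash
cat > fit.py <<'E'
from h import *
from scipy.optimize import least_squares
a=cap('scene');b=cap('top')
S=lambda u,v:((u+.5)/4.4-.5+282,(v+.5)/4.4-.5+295)
T=lambda u,v:((u+.5)/5-.5+195,(v+.5)/5-.5+205)
R=lambda t:np.array([[np.cos(t),-np.sin(t)],[np.sin(t),np.cos(t)]])
M=[(a,S(63,27),.115,-.108,.05),(a,S(590,58),-.115,-.108,.05),(a,S(592,557),-.115,.108,.05),(a,S(16,520),.115,.108,.05),
(b,T(108,30),.115,.108,.05),(b,T(527,93),.115,-.108,.05),(b,T(448,543),-.115,-.108,.05),(b,T(20,472),-.115,.108,.05)]
F=[(a,S(125,76),0,0,.062),(a,S(372,66),-.105,-.012,.062),(a,S(105,290),0,.1,.062),(a,S(77,302),.012,.1,.062),
(b,T(268,82),.012,.1,.062),(b,T(268,104),0,.1,.062),(b,T(463,133),0,0,.062),(b,T(430,346),-.105,0,.062),(b,T(452,348),-.105,-.012,.062)]
B=[(a,S(303,88),.032,-.056,.096),(a,S(322,346),.032,.056,.096),(a,S(487,338),-.032,.056,.096),(a,S(323,377),.032,.056,.05),
(b,T(407,270),.032,-.056,.096),(b,T(402,400),-.032,-.056,.096),(b,T(165,390),-.032,.056,.096)]
H=[(a,S(112,340),.022),(a,S(229,338),-.022),(b,T(153,67),.022),(b,T(155,163),-.022)]
def w(p,x,y):return p[:2]+R(p[2])@[x,y]
def res(p,full=False):
    o=[]
    for d,uv,x,y,z in M:o.append(proj(d,[*w(p,x,y),z])[0]-uv)
    for d,uv,x,y,z in F:o.append(proj(d,[*w(p,x+p[3],y+p[4]),z])[0]-uv)
    for d,uv,x,y,z in B:o.append(proj(d,[*w(p[5:],x,y),z])[0]-uv)
    for d,uv,x in H:o.append(proj(d,[*w(p[8:],x,0),.146])[0]-uv)
    return np.array(o) if full else np.ravel(o)
g=onz(a,(355,360),.05);print(g,onz(b,(250,262),.05))
p=least_squares(res,[*g[:2],-.15,.08,-.09,*g[:2],-.1,*onz(a,(320,372),.14)[:2],0],loss='soft_l1').x
np.set_printoptions(precision=4,suppress=True)
print(p);print(res(p,True).round(1).tolist())
fc=w(p,p[3],p[4]);print('fence',fc,'boss',w(np.r_[fc,p[2]],-.026,.132),'seat',w(np.r_[fc,p[2]],-.032,.056))
r=R(-p[2])@(p[5:7]-fc);print('block in fence',r,p[7]-p[2],'handle in boss',R(-p[2])@(p[8:10]-w(np.r_[fc,p[2]],-.026,.132)),p[10]-p[2])
for n,z in(('cup',.058),('dr',.085)):print(n,onz(a,(365,212) if n=='cup' else (329,195),z))
E
python3 fit.py
```

```text
[0.4939599  0.20009544 0.05      ] [0.4940315  0.19591791 0.05      ]
[ 0.497   0.1965 -0.1303  0.0847 -0.0808  0.4658  0.1836 -0.0127  0.5581
  0.2472 -0.0129]
[[-0.4, -0.4], [0.3, -0.7], [0.8, 0.9], [-0.7, 0.9], [0.3, -0.8], [0.8, -0.3], [0.6, 0.7], [-0.6, 0.5], [-0.0, 0.0], [0.1, -0.4], [0.2, 2.9], [-0.1, -0.2], [0.8, -0.1], [-0.2, 0.1], [0.5, 0.6], [-0.4, -0.6], [0.0, -0.2], [0.1, -1.5], [0.6, 0.1], [0.1, -0.1], [-0.6, 0.9], [0.2, -0.4], [-0.4, 0.1], [0.1, 0.0], [0.1, 0.0], [0.4, -0.9], [0.1, -0.1], [-1.8, -1.0]]
fence [0.5705 0.1053] boss [0.5619 0.2396] seat [0.5461 0.165 ]
block in fence [-0.1141  0.064 ] 0.11756001204509017 handle in boss [-0.0048  0.0071] 0.11737560233741388
cup [ 0.4455 -0.1108  0.058 ]
dr [ 0.518 -0.14   0.085]
```

```bash
cat >> h.py <<'E'
from scipy.spatial.transform import Rotation as Ro
np.set_printoptions(precision=4,suppress=True)
FC=np.array([.5705,.1053]);MY=-.1303
def f2w(x,y): c,s=np.cos(MY),np.sin(MY); return FC+[c*x-s*y,s*x+c*y]
def goal(pos,yawx,tilt=0,tdir=0):
    """tool-down, tool x at world yaw (rad); body leaned by tilt away from world direction tdir"""
    x=np.array([np.cos(yawx),np.sin(yawx),0]);z=np.array([0,0,-1.]);R=np.c_[x,np.cross(z,x),z]
    ax=np.array([-np.sin(tdir),np.cos(tdir),0]);R=Ro.from_rotvec(-tilt*ax).as_matrix()@R
    s=telemetry.read_state();R0=s['tcp_rot'];p0=s['position']
    print('shift',R0.T@(np.array(pos)-p0),'rot',Ro.from_matrix(R0.T@R).as_rotvec())
def show():
    s=telemetry.read_state();R=s['tcp_rot'];p=s['position'];c,d=np.cos(MY),np.sin(MY);q=p[:2]-FC
    print('t',s['time_s'],'p',p,'fence xy',np.array([c*q[0]+d*q[1],-d*q[0]+c*q[1]]),'yawx',np.arctan2(R[1,0],R[0,0]),'F',s['force'],'M',s['moment'],'op',s['opening']*.087,'j',s['joint_positions'])
E
python3 - <<'E'
from h import *
bx,by,byaw=.4658,.1836,-.0127
p=np.array([bx,by])+np.array([np.sin(byaw),-np.cos(byaw)])*.02
print(p); goal([.45,-.2,.25],byaw+np.pi/2);goal([*p,.19],byaw+np.pi/2)
E
```

```text
[0.4655 0.1636]
shift [ 0.3369 -0.2655 -0.0276] rot [-0.001  -0.001  -1.1593]
shift [ 0.4924 -0.5945  0.0328] rot [-0.001  -0.001  -1.1593]
```

servo_tool:
  targets:
    - [[0.05,-0.04,-0.02],[0,0,-0.15]]
    - [[0.1,-0.08,-0.027],[0,0,-0.3]]
    - [[0.15,-0.12,-0.027],[0,0,-0.45]]
    - [[0.2,-0.16,-0.027],[0,0,-0.6]]
    - [[0.25,-0.2,-0.027],[0,0,-0.75]]
    - [[0.3,-0.24,-0.027],[0,0,-0.9]]
    - [[0.337,-0.27,-0.027],[0,0,-1.05]]
    - [[0.36,-0.32,-0.02],[0,0,-1.159]]
    - [[0.387,-0.376,-0.01],[0,0,-1.159]]
    - [[0.414,-0.432,0.0],[0,0,-1.159]]
    - [[0.441,-0.487,0.01],[0,0,-1.159]]
    - [[0.467,-0.54,0.02],[0,0,-1.159]]
  gripper: 0.087

```text
time_s: 1.7
position: [0.4634, 0.105, 0.2024]
tcp_rot: [[0.013, 1.0, 0.001], [1.0, -0.013, -0.0], [-0.0, 0.001, -1.0]]
force: [0.5, -0.7, -0.0]
opening: 0.998
```

Run:
```python
from h import *
show(); goal([.4655,.1636,.15],-.0127+np.pi/2)
```

```text
t 1.7 p [0.4634 0.105  0.2024] fence xy [-0.1062 -0.0142] yawx 1.557820796946962 F [ 0.5416 -0.6961 -0.013 ] M [-0.0296 -0.1339 -0.0355] op 0.08686618555363369 j [ -0.7381  20.4394 104.3785  -0.0029  55.1373   0.007 ]
shift [0.0586 0.0013 0.0524] rot [ 0.0008  0.     -0.0003]
```

servo_tool:
  targets:
    - [[0.04,0.001,0.03],[0,0,0]]
    - [[0.0585,0.0015,0.065],[0,0,0]]
    - [[0.0585,0.0015,0.077],[0,0,0]]
    - [[0.0585,0.0015,0.077],[0,0,0]]
    - [[0.0585,0.0015,0.077],[0,0,0]]

```text
time_s: 2.33
position: [0.4666, 0.1606, 0.1265]
tcp_rot: [[0.014, 1.0, 0.002], [1.0, -0.014, 0.0], [0.0, 0.002, -1.0]]
force: [0.5, 0.3, -0.4]
opening: 0.994
```

Run:
```python
from h import *
show()
a=cap('scene');b=cap('top')
x=np.hstack([cv2.resize(a['pixels'][280:430,270:440],(400,353)),cv2.resize(b['pixels'][190:340,180:350],(400,353))]);cv2.imwrite('pics/m1.png',x)
```

```text
t 2.325 p [0.4666 0.1606 0.1265] fence xy [-0.1102  0.0414] yawx 1.556298558440854 F [ 0.4745  0.3075 -0.4285] M [-0.0222 -0.0817  0.0017] op 0.08650299849018826 j [  6.0025  28.8237 106.0974  -0.0103  44.9695   6.8405]
```

View pics/m1.png

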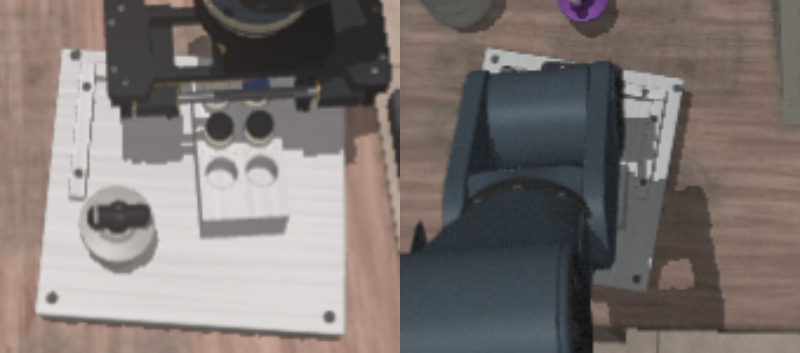

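The crop shows the fingers straddling the block in x, at about (150,100) and (335,90). The block is at (240,190) and the handle at (120,215). I'll check the centring numerically before lowering.

Run:
```python
from h import *
a=cap('scene');s=telemetry.read_state();p=s['position'];y=s['tcp_rot'][:,1]
f=lambda q:(proj(a,q)[0]-[270,280])*[400/170,353/150]
for k in(-.0585,-.0435,0,.0435,.0585):print(k,f(p+k*y),f(p+k*y-[0,0,.03]))
for x,yy in((.032,.056),(-.032,.056),(.032,-.056),(-.032,-.056)):
    c,d=np.cos(-.0127),np.sin(-.0127);print(f([.4658+c*x-d*yy,.1836+d*x+c*yy,.096]))
```

```text
-0.0585 [314.4812  97.1394] [310.3377 112.1625]
-0.0435 [294.331   98.1706] [290.6724 113.1738]
0 [235.7898 101.1436] [233.5435 116.0887]
0.0435 [177.1132 104.0898] [176.2869 118.9757]
0.0585 [156.8535 105.0992] [156.5182 119.9645]
[200.7645 219.7493]
[287.9621 214.9645]
[189.5784  77.9338]
[272.4248  73.5866]
```

servo_tool:
  targets:
    - [[0.0,-0.001,0.02],[0,0,0]]
    - [[0.0,-0.001,0.04],[0,0,0]]
    - [[0.0,-0.001,0.055],[0,0,0]]
    - [[0.0,-0.001,0.061],[0,0,0]]
    - [[0.0,-0.001,0.061],[0,0,0]]

```text
time_s: 3.1
position: [0.4647, 0.1614, 0.0645]
tcp_rot: [[0.013, 1.0, -0.0], [1.0, -0.013, -0.0], [-0.0, -0.0, -1.0]]
force: [-0.3, 0.0, -0.1]
opening: 0.998
```

servo_tool:
  targets:
    - [[0,0,0],[0,0,0]]
    - [[0,0,0],[0,0,0]]
    - [[0,0,0],[0,0,0]]
    - [[0,0,0],[0,0,0]]
    - [[0,0,0],[0,0,0]]
    - [[0,0,0],[0,0,0]]
  gripper: 0.055

```text
time_s: 3.85
position: [0.4647, 0.1616, 0.0649]
tcp_rot: [[0.013, 1.0, 0.0], [1.0, -0.013, 0.0], [0.0, 0.0, -1.0]]
force: [-0.6, 0.0, 5.7]
opening: 0.731
```

Run:
```python
from h import *
show(); goal([*f2w(-.080,.0385),.0645],MY+np.pi/2); goal([*f2w(-.080,.036),.0645],MY+np.pi/2)
```

```text
t 3.85 p [0.4647 0.1616 0.0649] fence xy [-0.1122  0.042 ] yawx 1.5579251431749679 F [-0.573   0.0268  5.6612] M [-0.0453  0.151   0.0035] op 0.06358735774074652 j [  6.1325  35.3381 108.4858  -0.0002  36.1602   6.8702]
shift [-0.0073  0.0316  0.0004] rot [ 0.0003 -0.      0.1174]
shift [-0.0098  0.0313  0.0004] rot [ 0.0003 -0.      0.1174]
```

servo_tool:
  targets:
    - [[0,0.006,0],[0,0,0.03]]
    - [[-0.001,0.012,0],[0,0,0.06]]
    - [[-0.002,0.018,0],[0,0,0.09]]
    - [[-0.003,0.025,0],[0,0,0.117]]
    - [[-0.005,0.032,0],[0,0,0.117]]
    - [[-0.007,0.032,0],[0,0,0.117]]
    - [[-0.0095,0.032,0],[0,0,0.117]]
    - [[-0.0095,0.032,0],[0,0,0.117]]

```text
time_s: 4.85
position: [0.4959, 0.1525, 0.0649]
tcp_rot: [[0.13, 0.992, -0.001], [0.992, -0.13, 0.001], [0.001, -0.001, -1.0]]
force: [-3.0, 3.9, 5.1]
opening: 0.734
```

Run:
```python
from h import *
show()
```

```text
t 4.85 p [0.4959 0.1525 0.0649] fence xy [-0.0801  0.0371] yawx 1.4406127488525815 F [-3.0126  3.8717  5.0746] M [0.515  0.085  0.0856] op 0.06382467158484818 j [  4.696   36.5015 104.6081   0.1184  38.9135  12.0627]
```

servo_tool:
  targets:
    - [[-0.001,0,0],[0,0,0]]
    - [[-0.001,0,0],[0,0,0]]

```text
time_s: 5.1
position: [0.4962, 0.1518, 0.0649]
tcp_rot: [[0.13, 0.991, 0.0], [0.991, -0.13, 0.002], [0.002, -0.0, -1.0]]
force: [-0.6, 4.5, 6.0]
opening: 0.733
```

servo_tool:
  targets:
    - [[-0.001,0,0],[0,0,0]]
    - [[-0.001,0,0],[0,0,0]]

```text
time_s: 5.35
position: [0.4963, 0.1508, 0.0649]
tcp_rot: [[0.131, 0.991, 0.001], [0.991, -0.131, 0.002], [0.002, 0.0, -1.0]]
force: [-1.3, 4.8, 5.6]
opening: 0.735
```

servo_tool:
  targets:
    - [[-0.001,0,0],[0,0,0]]
    - [[-0.001,0,0],[0,0,0]]

```text
time_s: 5.6
position: [0.4964, 0.1497, 0.0649]
tcp_rot: [[0.131, 0.991, 0.001], [0.991, -0.131, 0.002], [0.002, 0.001, -1.0]]
force: [-0.9, 4.8, 5.0]
opening: 0.737
```

Run:
```python
from h import *
show()
```

```text
t 5.6 p [0.4964 0.1497 0.0649] fence xy [-0.0792  0.0344] yawx 1.4397267975029224 F [-0.9062  4.7742  5.0046] M [ 0.8242  0.1644 -0.0293] op 0.06409005202573366 j [  4.3619  36.4674 104.723    0.1419  38.7527  11.7611]
```

servo_tool:
  targets:
    - [[-0.001,0,0],[0,0,0]]
    - [[-0.001,0,0],[0,0,0]]

```text
time_s: 5.85
position: [0.4965, 0.1492, 0.0649]
tcp_rot: [[0.132, 0.991, 0.001], [0.991, -0.132, 0.003], [0.003, 0.001, -1.0]]
force: [0.1, 7.9, 4.9]
opening: 0.736
```

servo_tool:
  targets:
    - [[-0.001,0,0],[0,0,0]]
    - [[-0.001,0,0],[0,0,0]]

```text
time_s: 6.1
position: [0.4965, 0.1491, 0.0649]
tcp_rot: [[0.132, 0.991, 0.002], [0.991, -0.132, 0.004], [0.004, 0.001, -1.0]]
force: [0.3, 11.8, 4.0]
opening: 0.731
```

servo_tool:
  targets:
    - [[-0.001,0,0],[0,0,0]]
    - [[-0.001,0,0],[0,0,0]]

```text
time_s: 6.35
position: [0.4965, 0.1491, 0.065]
tcp_rot: [[0.133, 0.991, 0.002], [0.991, -0.133, 0.005], [0.006, 0.002, -1.0]]
force: [-0.5, 15.9, 4.9]
opening: 0.732
```

servo_tool:
  targets:
    - [[0.002,0.004,0],[0,0,0]]
    - [[0.002,0.01,0],[0,0,0]]
    - [[0.002,0.016,0],[0,0,0]]
    - [[0.002,0.022,0],[0,0,0]]
    - [[0.002,0.025,0],[0,0,0]]
    - [[0.002,0.025,0],[0,0,0]]

```text
time_s: 7.1
position: [0.515, 0.1466, 0.0647]
tcp_rot: [[0.132, 0.991, -0.011], [0.991, -0.132, 0.003], [0.002, -0.012, -1.0]]
force: [-10.2, 8.7, 12.8]
opening: 0.731
```

Run:
```python
from h import *
show()
```

```text
t 7.1 p [0.515  0.1466 0.0647] fence xy [-0.0604  0.0338] yawx 1.4383383108047507 F [-10.1728   8.6617  12.8172] M [ 1.5228  1.3938 -0.2143] op 0.06359084545002121 j [  3.8005  37.4206 101.771    0.3373  41.4372  11.1352]
```

Run:
```python
from h import *
a=cap('scene');cv2.imwrite('pics/m2.png',cv2.resize(a['pixels'][270:430,260:440],(720,640),interpolation=cv2.INTER_CUBIC)[:600])
```

```text
(no output)
```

View pics/m2.png

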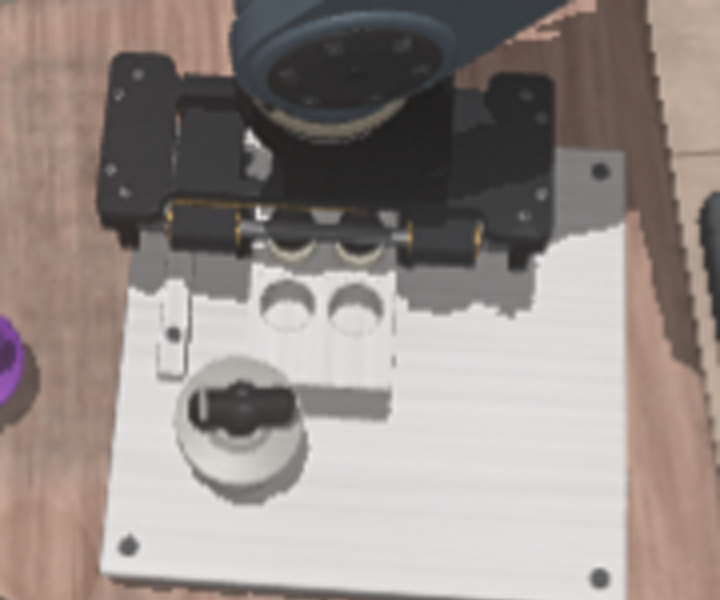

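servo_tool:
  targets:
    - [[0.001,-0.004,0],[0,0,0]]
    - [[0.001,-0.004,0],[0,0,0]]
    - [[0.001,-0.004,0],[0,0,0]]
    - [[0.001,-0.004,-0.02],[0,0,0]]
    - [[0.001,-0.004,-0.06],[0,0,0]]
    - [[0.001,-0.004,-0.1],[0,0,0]]
    - [[0.001,-0.004,-0.1],[0,0,0]]
  gripper: 0.087

```text
time_s: 8.02
position: [0.5199, 0.1457, 0.1675]
tcp_rot: [[0.13, 0.991, 0.008], [0.992, -0.13, 0.0], [0.001, 0.008, -1.0]]
force: [-0.5, -0.1, -0.2]
opening: 0.999
```

Run:
```python
from h import *
show(); goal([*f2w(-.130,.053),.13],MY+np.pi,np.radians(12),MY);goal([*f2w(-.130,.053),.08],MY+np.pi,np.radians(12),MY)
```

```text
t 8.025 p [0.5199 0.1457 0.1675] fence xy [-0.0555  0.0335] yawx 1.440429852668228 F [-0.4604 -0.0589 -0.1956] M [-0.0008 -0.0514 -0.0224] op 0.08693810947249535 j [ 3.804  27.8294 97.8784 -0.017  53.8388 11.2837]
shift [ 0.0194 -0.0748  0.0369] rot [-0.1573 -0.1593 -1.5652]
shift [ 0.0194 -0.0752  0.0869] rot [-0.1573 -0.1593 -1.5652]
```

servo_tool:
  targets:
    - [[0.002,-0.015,0],[-0.016,-0.016,-0.16]]
    - [[0.004,-0.03,0],[-0.032,-0.032,-0.32]]
    - [[0.006,-0.045,0],[-0.048,-0.048,-0.48]]
    - [[0.008,-0.06,0],[-0.064,-0.064,-0.64]]
    - [[0.01,-0.07,0],[-0.08,-0.08,-0.8]]
    - [[0.012,-0.075,0],[-0.096,-0.096,-0.96]]
    - [[0.014,-0.075,0],[-0.112,-0.112,-1.12]]
    - [[0.016,-0.075,0],[-0.128,-0.128,-1.28]]
    - [[0.018,-0.075,0],[-0.144,-0.144,-1.44]]
    - [[0.0194,-0.075,0.02],[-0.157,-0.159,-1.565]]
    - [[0.0194,-0.075,0.037],[-0.157,-0.159,-1.565]]
    - [[0.0194,-0.075,0.037],[-0.157,-0.159,-1.565]]

```text
time_s: 9.52
position: [0.4437, 0.1743, 0.1256]
tcp_rot: [[-0.972, 0.13, 0.193], [0.127, 0.991, -0.028], [-0.195, -0.003, -0.981]]
force: [0.7, 0.1, -0.5]
opening: 1.0
```

Run:
```python
from h import *
show(); t=np.radians(12)
goal([*f2w(-.125,.053),.079],MY+np.pi,t,MY);goal([*f2w(-.105,.053),.079],MY+np.pi,t,MY);goal([*f2w(-.075,.053),.079],MY+np.pi,t,MY)
```

```text
t 9.525 p [0.4437 0.1743 0.1256] fence xy [-0.1347  0.052 ] yawx 3.011657130605933 F [ 0.7482  0.0826 -0.4505] M [ 0.0929 -0.019   0.0208] op 0.08704309038274516 j [ 10.3307  25.9352 115.6413  -7.6505  27.9464 -65.7757]
shift [-0.0004  0.0012  0.0476] rot [-0.0028 -0.0129  0.0004]
shift [-0.02    0.0012  0.0515] rot [-0.0028 -0.0129  0.0004]
shift [-0.0495  0.0012  0.0574] rot [-0.0028 -0.0129  0.0004]
```

servo_tool:
  targets:
    - [[0,0.001,0.02],[0,-0.01,0]]
    - [[0,0.001,0.045],[0,-0.01,0]]
    - [[-0.006,0.001,0.0487],[0,-0.01,0]]
    - [[-0.012,0.001,0.05],[0,-0.01,0]]
    - [[-0.018,0.001,0.051],[0,-0.01,0]]
    - [[-0.024,0.001,0.052],[0,-0.01,0]]
    - [[-0.03,0.001,0.0535],[0,-0.01,0]]
    - [[-0.036,0.001,0.0545],[0,-0.01,0]]
    - [[-0.036,0.001,0.0545],[0,-0.01,0]]

```text
time_s: 10.65
position: [0.4911, 0.1697, 0.0815]
tcp_rot: [[-0.97, 0.13, 0.208], [0.127, 0.992, -0.029], [-0.21, -0.001, -0.978]]
force: [-2.1, -0.4, -0.0]
opening: 0.999
```

Run:
```python
from h import *
show()
```

```text
t 10.65 p [0.4911 0.1697 0.0815] fence xy [-0.0871  0.0535] yawx 3.0115292426034994 F [-2.1248 -0.3593 -0.0112] M [ 0.1687  0.2733 -0.0384] op 0.08691126218761219 j [  8.7858  33.0422 112.2386  -8.6976  23.3469 -66.1084]
```

servo_tool:
  targets:
    - [[-0.003,0,0.0006],[0,0,0]]
    - [[-0.006,0,0.0013],[0,0,0]]
    - [[-0.009,0,0.002],[0,0,0]]
    - [[-0.009,0,0.002],[0,0,0]]

```text
time_s: 11.15
position: [0.5008, 0.1686, 0.0814]
tcp_rot: [[-0.969, 0.13, 0.209], [0.127, 0.992, -0.028], [-0.211, -0.001, -0.978]]
force: [-3.1, -0.1, 0.7]
opening: 0.997
```

servo_tool:
  targets:
    - [[-0.002,0,0.0004],[0,0,0]]
    - [[-0.003,0,0.0006],[0,0,0]]
    - [[-0.003,0,0.0006],[0,0,0]]

```text
time_s: 11.52
position: [0.5033, 0.1682, 0.0813]
tcp_rot: [[-0.97, 0.13, 0.208], [0.127, 0.992, -0.028], [-0.21, -0.001, -0.978]]
force: [-4.6, -0.2, 2.3]
opening: 1.002
```

servo_tool:
  targets:
    - [[-0.002,0,0.0004],[0,0,0]]
    - [[-0.002,0,0.0004],[0,0,0]]

```text
time_s: 11.78
position: [0.5037, 0.168, 0.0811]
tcp_rot: [[-0.97, 0.13, 0.205], [0.127, 0.992, -0.029], [-0.207, -0.002, -0.978]]
force: [-6.9, 1.7, 3.9]
opening: 0.999
```

Run:
```python
from h import *
show()
```

```text
t 11.775 p [0.5037 0.168  0.0811] fence xy [-0.0743  0.0535] yawx 3.0116308339906928 F [-6.9263  1.6946  3.9386] M [0.3394 0.931  0.0408] op 0.08694451998241087 j [  8.3289  33.5547 110.5726  -8.0133  24.6079 -67.2545]
```

servo_tool:
  targets:
    - [[-0.002,0,0.0004],[0,0,0]]
    - [[-0.003,0,0.0006],[0,0,0]]
    - [[-0.003,0,0.0006],[0,0,0]]

```text
time_s: 12.15
position: [0.5039, 0.1678, 0.0807]
tcp_rot: [[-0.971, 0.13, 0.2], [0.127, 0.991, -0.029], [-0.202, -0.003, -0.979]]
force: [-10.6, 4.4, 7.6]
opening: 1.001
```

Run:
```python
from h import *
show()
a=cap('scene');cv2.imwrite('pics/m3.png',cv2.resize(a['pixels'][285:425,270:430],(720,630),interpolation=cv2.INTER_CUBIC)[:600])
```

```text
t 12.15 p [0.5039 0.1678 0.0807] fence xy [-0.0741  0.0533] yawx 3.0115856101763034 F [-10.5986   4.3896   7.6281] M [0.6653 1.5447 0.0583] op 0.08705595453596959 j [  8.2823  33.632  110.3524  -7.8137  25.0337 -67.4876]
```

View pics/m3.png

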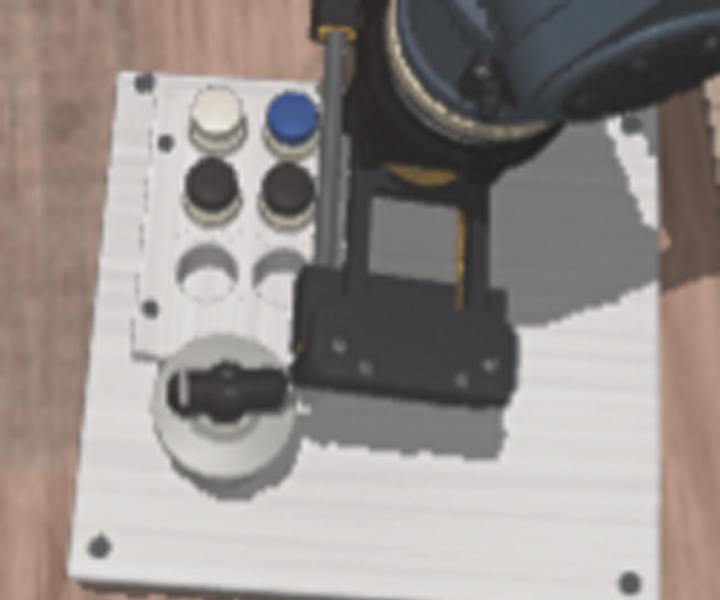

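The block looks flush with the far bar (line at about x=150 px), and the gripper's edge at (295,375) is close to the handle. I'll back off and measure.

servo_tool:
  targets:
    - [[0.006,0,-0.0012],[0,0,0]]
    - [[0.02,0,-0.004],[0,0,0]]
    - [[0.045,0,-0.01],[0,0,0]]
    - [[0.07,0,-0.05],[0,0,0]]
    - [[0.07,0,-0.1],[0,0,0]]
    - [[0.07,0,-0.13],[0,0,0]]
    - [[0.07,0,-0.13],[0,0,0]]

```text
time_s: 13.08
position: [0.4152, 0.1808, 0.1964]
tcp_rot: [[-0.968, 0.129, 0.216], [0.126, 0.992, -0.027], [-0.217, 0.001, -0.976]]
force: [-0.4, 0.5, -0.3]
opening: 1.001
```

Run:
```python
from h import *
show()
a=cap('scene','s4.png');b=cap('top','t4.png');o=np.array([282,295]);f=4.4
im=cv2.resize(a['pixels'][295:425,282:422],None,fx=f,fy=f,interpolation=cv2.INTER_CUBIC)
for x,y in((0,.112),(-.064,.112),(-.064,0),(0,0)): print((proj(a,[*f2w(x,y),.096])[0]-o)*f, (proj(a,[*f2w(x,y),.05])[0]-o)*f)
bo=f2w(-.026,.132)
c,s=np.cos(-.0127),np.sin(-.0127)
for k in(.022,0,-.022): print('h',(proj(a,[bo[0]+c*k,bo[1]+s*k,.151])[0]-o)*f)
cv2.imwrite('pics/m4.png',im)
```

```text
t 13.075 p [0.4152 0.1808 0.1964] fence xy [-0.1638  0.0546] yawx 3.0117656329260853 F [-0.4102  0.5317 -0.3242] M [ 0.0998 -0.0398  0.0105] op 0.087109880256497 j [ 12.1743  16.0836 115.3081  -6.8417  36.9367 -65.345 ]
[ 98.7194 302.9077] [102.9913 338.6673]
[260.8419 312.8344] [259.1319 348.3104]
[274.9231  50.8844] [272.8116  93.9167]
[120.8341  42.0867] [124.1172  85.3286]
h [ 99.2529 315.1317]
h [158.3019 312.0362]
h [217.3131 308.9163]
```

View pics/m4.png

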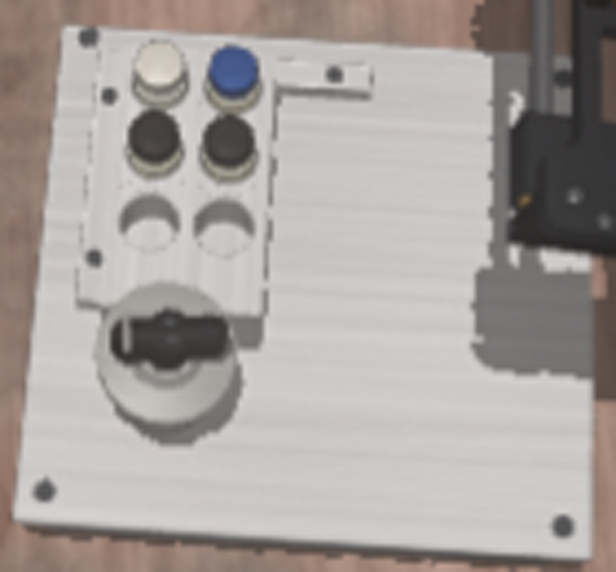

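Run:
```python
from h import *
a=cap('scene');b=cap('top');bo=f2w(-.026,.132)
def inv(p): 
    c,s=np.cos(MY),np.sin(MY);q=p-bo;return np.array([c*q[0]+s*q[1],-s*q[0]+c*q[1]])
S=lambda u,v:((u+.5)/4.4-.5+282,(v+.5)/4.4-.5+295)
T=lambda u,v:((u+.5)/5-.5+195,(v+.5)/5-.5+205)
for z in(.105,.112,.119): print('flange',z,inv(onz(a,S(170,355),z)[:2]),inv(onz(b,T(167,122),z)[:2]))
for z in(.125,.141,.151): print('bar top',z,inv(onz(a,S(170,333),z)[:2]),inv(onz(b,T(155,112),z)[:2]))
# triangulate bar
for d,uv in((a,S(170,333)),(b,T(155,112))): print(ray(d,uv))
im=np.hstack([cv2.resize(b['pixels'][200:260,190:270],(533,400),interpolation=cv2.INTER_CUBIC)]);cv2.imwrite('pics/m5.png',im)
```

```text
flange 0.105 [-0.0031  0.0013] [0.0004 0.0066]
flange 0.112 [-0.0034  0.0035] [-0.001   0.0052]
flange 0.119 [-0.0036  0.0056] [-0.0025  0.0037]
bar top 0.125 [-0.0033 -0.0011] [0.0001 0.0091]
bar top 0.141 [-0.0039  0.004 ] [-0.0033  0.0056]
bar top 0.151 [-0.0042  0.0071] [-0.0054  0.0035]
(array([0.5627, 0.5525, 1.1107]), array([-0.0042, -0.3108, -0.9769]))
(array([ 0.2334, -0.0074,  1.5062]), array([ 0.2322,  0.1802, -0.9725]))
```

View pics/m5.png

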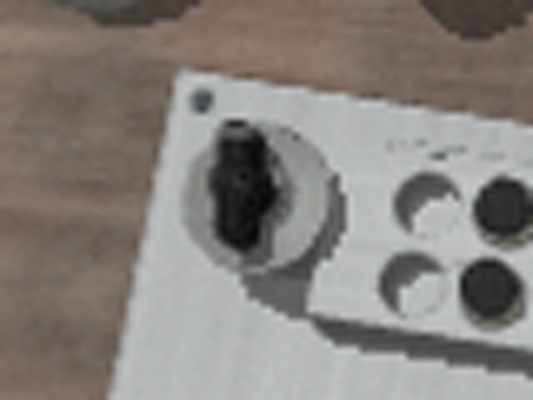

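Run:
```python
from h import *
g=f2w(-.029,.136);print(g);goal([*g,.21],np.pi+.02);goal([*g,.128],np.pi+.02)
```

```text
[0.5594 0.2439]
shift [-0.1374  0.0825  0.0115] rot [-0.0176  0.2093 -0.1496]
shift [-0.1203  0.0826  0.0917] rot [-0.0176  0.2093 -0.1496]
```

servo_tool:
  targets:
    - [[-0.035,0.02,-0.02],[-0.004,0.05,-0.037]]
    - [[-0.07,0.04,-0.02],[-0.009,0.1,-0.075]]
    - [[-0.105,0.06,-0.01],[-0.013,0.15,-0.11]]
    - [[-0.1374,0.0825,0.0115],[-0.0176,0.209,-0.15]]
    - [[-0.1374,0.0825,0.0115],[-0.0176,0.209,-0.15]]
    - [[-0.1374,0.0825,0.0115],[-0.0176,0.209,-0.15]]
  gripper: 0.05

```text
time_s: 14.02
position: [0.5584, 0.2437, 0.209]
tcp_rot: [[-1.0, -0.02, -0.003], [-0.02, 1.0, -0.001], [0.003, -0.001, -1.0]]
force: [-0.1, -0.6, 0.2]
opening: 0.581
```

Run:
```python
from h import *
show();g=f2w(-.029,.136);goal([*g,.128],np.pi+.02)
```

```text
t 14.025 p [0.5584 0.2437 0.209 ] fence xy [-0.03    0.1356] yawx -3.1214861225213686 F [-0.128  -0.6014  0.2016] M [ 0.0767 -0.1673 -0.0375] op 0.05056653701462479 j [ 13.0854  29.9351  85.1227  -0.0194  65.1019 -78.0585]
shift [-0.0012  0.0003  0.081 ] rot [-0.0009 -0.0027  0.0001]
```

servo_tool:
  targets:
    - [[-0.001,0,0.03],[0,-0.002,0]]
    - [[-0.001,0,0.06],[0,-0.002,0]]
    - [[-0.001,0,0.075],[0,-0.002,0]]
    - [[-0.001,0,0.081],[0,-0.002,0]]
    - [[-0.001,0,0.081],[0,-0.002,0]]

```text
time_s: 14.65
position: [0.5609, 0.2443, 0.1308]
tcp_rot: [[-1.0, -0.021, 0.004], [-0.021, 1.0, 0.0], [-0.004, 0.0, -1.0]]
force: [0.9, -0.7, 0.4]
opening: 0.57
```

Run:
```python
from h import *
show()
a=cap('scene');im=a['pixels'][330:430,270:370]
cv2.imwrite('pics/m6.png',cv2.resize(im,(600,600),interpolation=cv2.INTER_CUBIC))
```

```text
t 14.65 p [0.5609 0.2443 0.1308] fence xy [-0.0276  0.1365] yawx -3.1210024188167624 F [ 0.8605 -0.6833  0.4221] M [ 0.1382 -0.0971  0.0302] op 0.049585405894724516 j [ 13.0952  35.604   88.9327  -0.0365  55.2141 -78.0638]
```

View pics/m6.png

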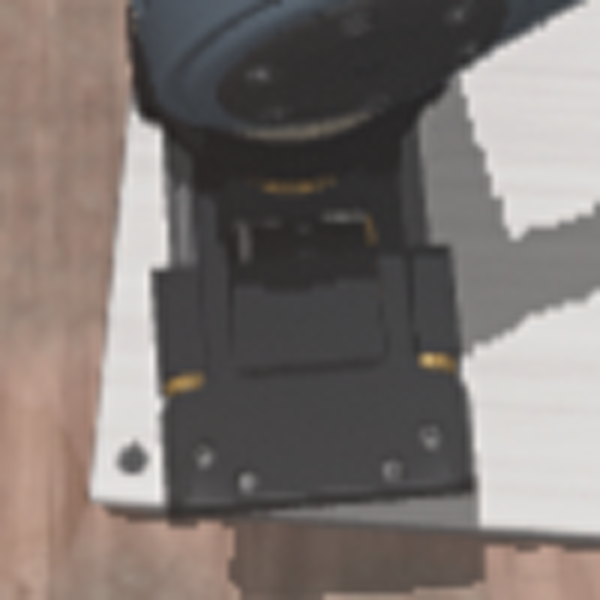

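The handle bar lies between the fingers at (300,235), with its grey notch end at (243,240). I'll lower by 2 mm and close.

servo_tool:
  targets:
    - [[0,0,0.002],[0,0,0]]
    - [[0,0,0.002],[0,0,0]]
    - [[0,0,0.002],[0,0,0]]
    - [[0,0,0.002],[0,0,0]]
    - [[0,0,0.002],[0,0,0]]
    - [[0,0,0.002],[0,0,0]]
    - [[0,0,0.002],[0,0,0]]
    - [[0,0,0.002],[0,0,0]]
  gripper: 0.005

```text
time_s: 15.7
position: [0.5611, 0.2435, 0.1285]
tcp_rot: [[-1.0, -0.021, 0.004], [-0.021, 1.0, -0.001], [-0.004, -0.001, -1.0]]
force: [1.5, -5.7, 3.1]
opening: 0.154
```

Run:
```python
from h import *
show()
```

```text
t 15.7 p [0.5611 0.2435 0.1285] fence xy [-0.0272  0.1358] yawx -3.1207726852044972 F [ 1.4666 -5.6772  3.0932] M [-1.123  -0.248   0.0024] op 0.01338656703860012 j [ 13.0567  35.789   89.0029  -0.1233  54.9786 -78.0656]
```

servo_tool:
  targets:
    - [[0,-0.0015,0],[0,0,0]]
    - [[0,-0.003,0],[0,0,0]]
    - [[0,-0.003,0],[0,0,0]]

```text
time_s: 16.08
position: [0.561, 0.2416, 0.1285]
tcp_rot: [[-1.0, -0.02, 0.004], [-0.02, 1.0, 0.001], [-0.004, 0.001, -1.0]]
force: [-0.1, -1.3, 2.6]
opening: 0.148
```

Run:
```python
from h import *
show()
```

```text
t 16.075 p [0.561  0.2416 0.1285] fence xy [-0.0271  0.1339] yawx -3.12122387111173 F [-0.0986 -1.3339  2.6206] M [-0.4069 -0.2034 -0.0672] op 0.012849932800777295 j [ 12.8255  35.7176  89.1701   0.0162  54.8588 -78.351 ]
```

servo_tool:
  targets:
    - [[0,-0.001,0.0015],[0,0,0]]
    - [[0,-0.001,0.0015],[0,0,-0.06]]
    - [[0,-0.001,0.0014],[0,0,-0.12]]
    - [[0,-0.001,0.0013],[0,0,-0.18]]
    - [[0,-0.001,0.0013],[0,0,-0.24]]
    - [[0,-0.001,0.0012],[0,0,-0.3]]
    - [[0,-0.001,0.0012],[0,0,-0.3]]

```text
time_s: 16.95
position: [0.5609, 0.2408, 0.1285]
tcp_rot: [[-0.949, -0.316, 0.004], [-0.316, 0.949, 0.001], [-0.005, -0.0, -1.0]]
force: [-1.9, -2.7, 10.2]
opening: 0.149
```

Run:
```python
from h import *
show()
```

```text
t 16.95 p [0.5609 0.2408 0.1285] fence xy [-0.0271  0.1331] yawx -2.820549992915832 F [-1.9004 -2.7015 10.2229] M [-0.4559  0.2153 -0.0143] op 0.012962875392869012 j [ 12.7498  35.6884  89.2448   0.0105  54.8029 -95.6506]
```

servo_tool:
  targets:
    - [[0,0,-0.0001],[0,0,-0.07]]
    - [[0,0,-0.0002],[0,0,-0.15]]
    - [[0,0,-0.0002],[0,0,-0.15]]

```text
time_s: 17.32
position: [0.5608, 0.2406, 0.1286]
tcp_rot: [[-0.891, -0.454, 0.004], [-0.454, 0.891, 0.001], [-0.004, -0.001, -1.0]]
force: [-2.0, -2.0, 9.1]
opening: 0.148
```

servo_tool:
  targets:
    - [[0,0,-0.0001],[0,0,-0.07]]
    - [[0,0,-0.0002],[0,0,-0.15]]
    - [[0,0,-0.0002],[0,0,-0.15]]

```text
time_s: 17.7
position: [0.5609, 0.2406, 0.1288]
tcp_rot: [[-0.813, -0.582, 0.004], [-0.582, 0.813, 0.001], [-0.004, -0.002, -1.0]]
force: [-2.3, -2.5, 9.2]
opening: 0.145
```

servo_tool:
  targets:
    - [[0,0,-0.0001],[0,0,-0.07]]
    - [[0,0,-0.0002],[0,0,-0.15]]
    - [[0,0,-0.0002],[0,0,-0.15]]

```text
time_s: 18.08
position: [0.5608, 0.2404, 0.1289]
tcp_rot: [[-0.717, -0.697, 0.004], [-0.697, 0.717, 0.0], [-0.003, -0.003, -1.0]]
force: [-1.7, -2.9, 8.8]
opening: 0.147
```

Turned 0.75 rad so far and the screw is still supported, with z climbing about 1 mm/rad. I'll continue in small steps.

servo_tool:
  targets:
    - [[0,0,-0.0001],[0,0,-0.07]]
    - [[0,0,-0.0002],[0,0,-0.15]]
    - [[0,0,-0.0002],[0,0,-0.15]]

```text
time_s: 18.45
position: [0.561, 0.2403, 0.129]
tcp_rot: [[-0.605, -0.796, 0.004], [-0.797, 0.605, 0.0], [-0.003, -0.003, -1.0]]
force: [-0.8, -3.3, 8.3]
opening: 0.144
```

servo_tool:
  targets:
    - [[0,0,-0.0001],[0,0,-0.07]]
    - [[0,0,-0.0002],[0,0,-0.15]]
    - [[0,0,-0.0002],[0,0,-0.15]]

```text
time_s: 18.82
position: [0.561, 0.2402, 0.1291]
tcp_rot: [[-0.479, -0.878, 0.004], [-0.878, 0.479, 0.0], [-0.002, -0.004, -1.0]]
force: [-1.6, -2.9, 8.7]
opening: 0.145
```

Run:
```python
from h import *
show()
```

```text
t 18.825 p [0.561  0.2402 0.1291] fence xy [-0.027   0.1325] yawx -2.070165954857142 F [-1.5975 -2.9383  8.7275] M [-0.6674  0.0567  0.0504] op 0.012573697965045842 j [  12.7225   35.64     89.2237   -0.061    54.8957 -138.6305]
```

servo_tool:
  targets:
    - [[0,0,-0.0001],[0,0,-0.07]]
    - [[0,0,-0.0002],[0,0,-0.15]]
    - [[0,0,-0.0002],[0,0,-0.15]]

```text
time_s: 19.2
position: [0.561, 0.2401, 0.1292]
tcp_rot: [[-0.342, -0.94, 0.004], [-0.94, 0.342, 0.0], [-0.002, -0.004, -1.0]]
force: [-0.1, -2.5, 7.8]
opening: 0.148
```

servo_tool:
  targets:
    - [[0,0,-0.0001],[0,0,-0.07]]
    - [[0,0,-0.0002],[0,0,-0.15]]
    - [[0,0,-0.0002],[0,0,-0.15]]

```text
time_s: 19.58
position: [0.5611, 0.24, 0.1292]
tcp_rot: [[-0.198, -0.98, 0.004], [-0.98, 0.198, -0.0], [-0.001, -0.004, -1.0]]
force: [-1.2, -4.1, 7.2]
opening: 0.144
```

Run:
```python
from h import *
show()
```

```text
t 19.575 p [0.5611 0.24   0.1292] fence xy [-0.0268  0.1323] yawx -1.7700852477850564 F [-1.1512 -4.1027  7.1719] M [-0.7514  0.031  -0.01  ] op 0.012502332916821086 j [  12.7131   35.6325   89.2133   -0.0823   54.9089 -155.8212]
```

servo_tool:
  targets:
    - [[0,0,-0.0015],[0,0,0]]
    - [[0,0,-0.0015],[0,0,0]]
    - [[0,0,-0.0015],[0,0,0]]
    - [[0,0,-0.0015],[0,0,0]]
    - [[0,0,-0.015],[0,0,0]]
    - [[0,0,-0.03],[0,0,0.15]]
    - [[0,0,-0.03],[0,0,0.33]]
    - [[0,0,-0.03],[0,0,0.51]]
    - [[0,0,-0.03],[0,0,0.69]]
    - [[0,0,-0.03],[0,0,0.87]]
    - [[0,0,-0.03],[0,0,1.05]]
  gripper: 0.06

```text
time_s: 20.95
position: [0.5612, 0.2404, 0.1596]
tcp_rot: [[-0.951, -0.309, 0.005], [-0.309, 0.951, 0.001], [-0.005, -0.001, -1.0]]
force: [0.6, -0.8, -0.1]
opening: 0.69
```

servo_tool:
  targets:
    - [[0,0,0],[0,0,0.18]]
    - [[0,0,0],[0,0,0.36]]
    - [[0,0,0],[0,0,0.54]]
    - [[0,0,0],[0,0,0.72]]
    - [[0,0,0],[0,0,0.9]]
    - [[0,0,0],[0,0,1.08]]
    - [[0,0,0],[0,0,1.26]]
    - [[0,0,0],[0,0,1.44]]
    - [[0,0,0],[0,0,1.62]]
    - [[0,0,0],[0,0,1.8]]
    - [[0,0,0],[0,0,1.98]]
    - [[0,0,0],[0,0,2.09]]

```text
time_s: 22.45
position: [0.5612, 0.2404, 0.1595]
tcp_rot: [[0.201, 0.98, 0.005], [0.98, -0.201, 0.001], [0.002, 0.005, -1.0]]
force: [-0.4, -0.0, -0.2]
opening: 0.683
```

Run:
```python
from h import *
show(); goal([.561,.2400,.1285],-1.77+np.pi)
b=cap('top','t7.png');a=cap('scene','s7.png')
cv2.imwrite('pics/m7.png',cv2.resize(a['pixels'][330:430,270:370],(600,600),interpolation=cv2.INTER_CUBIC))
```

```text
t 22.45 p [0.5612 0.2404 0.1595] fence xy [-0.0268  0.1327] yawx 1.3680985997831707 F [-0.3639 -0.0365 -0.1596] M [-0.0535 -0.0664  0.0145] op 0.059461506559788144 j [12.7204 33.3117 87.9037 -0.0252 58.4956 24.3475]
shift [-0.0004 -0.0002  0.031 ] rot [ 0.0048 -0.0017 -0.0035]
```

servo_tool:
  targets:
    - [[0,0,0.015],[0.004,0,0]]
    - [[0,0,0.028],[0.004,0,0]]
    - [[0,0,0.031],[0.004,0,0]]
    - [[0,0,0.031],[0.004,0,0]]

```text
time_s: 23.05
position: [0.5606, 0.2402, 0.1267]
tcp_rot: [[0.197, 0.98, -0.001], [0.98, -0.197, 0.001], [0.001, -0.002, -1.0]]
force: [0.2, 0.5, -0.2]
opening: 0.685
```

servo_tool:
  targets:
    - [[0,0,0],[0,0,0]]
    - [[0,0,0],[0,0,0]]
    - [[0,0,0],[0,0,0]]
    - [[0,0,0],[0,0,0]]
    - [[0,0,0],[0,0,0]]
    - [[0,0,0],[0,0,0]]
    - [[0,0,0],[0,0,0]]
  gripper: 0.005

```text
time_s: 23.92
position: [0.5613, 0.2402, 0.1276]
tcp_rot: [[0.197, 0.98, 0.001], [0.98, -0.197, 0.001], [0.001, 0.0, -1.0]]
force: [1.2, -0.8, 0.6]
opening: 0.15
```

servo_tool:
  targets:
    - [[0,0,0.001],[0,0,0]]
    - [[0,0,0.002],[0,0,0]]
    - [[0,0,0.002],[0,0,0]]

```text
time_s: 24.3
position: [0.5614, 0.2404, 0.1268]
tcp_rot: [[0.197, 0.98, 0.001], [0.98, -0.197, 0.001], [0.002, 0.001, -1.0]]
force: [-0.4, -0.2, 6.7]
opening: 0.146
```

Run:
```python
from h import *
show()
```

```text
t 24.3 p [0.5614 0.2404 0.1268] fence xy [-0.0265  0.1328] yawx 1.3722964847792394 F [-0.3779 -0.1856  6.6898] M [-0.1427  0.0458 -0.0052] op 0.01271376798847792 j [12.6752 35.8919 89.1375  0.0766 54.8726 24.0045]
```

servo_tool:
  targets:
    - [[0,0,0],[0,0,-0.05]]
    - [[0,0,-0.0001],[0,0,-0.1]]
    - [[0,0,-0.0001],[0,0,-0.1]]

```text
time_s: 24.68
position: [0.5614, 0.2401, 0.1269]
tcp_rot: [[0.098, 0.995, 0.001], [0.995, -0.098, 0.001], [0.001, 0.001, -1.0]]
force: [-0.9, -1.2, 6.8]
opening: 0.149
```

servo_tool:
  targets:
    - [[0,0,0],[0,0,-0.05]]
    - [[0,0,-0.0001],[0,0,-0.1]]
    - [[0,0,-0.0001],[0,0,-0.1]]

```text
time_s: 25.05
position: [0.5615, 0.2405, 0.1259]
tcp_rot: [[-0.001, 1.0, 0.002], [1.0, 0.001, 0.002], [0.002, 0.002, -1.0]]
force: [1.9, 0.7, 0.7]
opening: 0.146
```

Run:
```python
from h import *
show()
```

```text
t 25.05 p [0.5615 0.2405 0.1259] fence xy [-0.0265  0.1329] yawx 1.5716370179557118 F [1.9276 0.7487 0.706 ] M [ 0.1171 -0.3163  0.0766] op 0.012721316296992283 j [12.6755 35.9663 89.1616  0.1049 54.7637 12.5669]
```

The screw came free at about 1.55 rad backward: the force fell from 6.8 to 0.7 N and the tool sank 1 mm. I'll lower it until it seats.

servo_tool:
  targets:
    - [[0,0,0.001],[0,0,0]]
    - [[0,0,0.002],[0,0,0]]
    - [[0,0,0.003],[0,0,0]]
    - [[0,0,0.003],[0,0,0]]

```text
time_s: 25.55
position: [0.5612, 0.2401, 0.1224]
tcp_rot: [[-0.001, 1.0, 0.0], [1.0, 0.001, 0.001], [0.001, 0.0, -1.0]]
force: [3.2, 0.5, -1.0]
opening: 0.147
```

servo_tool:
  targets:
    - [[0,0,0.001],[0,0,0]]
    - [[0,0,0.002],[0,0,0]]
    - [[0,0,0.002],[0,0,0]]

```text
time_s: 25.92
position: [0.5614, 0.2402, 0.1222]
tcp_rot: [[-0.002, 1.0, 0.001], [1.0, 0.002, 0.001], [0.001, 0.001, -1.0]]
force: [-0.2, -1.7, 7.3]
opening: 0.15
```

Run:
```python
from h import *
show()
```

```text
t 25.925 p [0.5614 0.2402 0.1222] fence xy [-0.0265  0.1326] yawx 1.5724276701628275 F [-0.2435 -1.7039  7.3483] M [-0.2826 -0.1978 -0.0015] op 0.013038972434995686 j [12.6681 36.2549 89.32    0.0534 54.3362 12.5436]
```

servo_tool:
  targets:
    - [[0,0,0.0001],[0,0,0.1]]
    - [[0,0,0.0002],[0,0,0.25]]
    - [[0,0,0.0004],[0,0,0.4]]
    - [[0,0,0.0005],[0,0,0.55]]
    - [[0,0,0.0007],[0,0,0.7]]
    - [[0,0,0.0008],[0,0,0.85]]
    - [[0,0,0.001],[0,0,1.0]]
    - [[0,0,0.0011],[0,0,1.15]]
    - [[0,0,0.0012],[0,0,1.25]]
    - [[0,0,0.0012],[0,0,1.25]]

```text
time_s: 27.18
position: [0.5618, 0.2402, 0.121]
tcp_rot: [[0.949, 0.316, 0.002], [0.316, -0.949, 0.001], [0.003, -0.001, -1.0]]
force: [0.4, -1.4, 6.1]
opening: 0.144
```

servo_tool:
  targets:
    - [[0,0,0.0001],[0,0,0.1]]
    - [[0,0,0.0002],[0,0,0.25]]
    - [[0,0,0.0004],[0,0,0.4]]
    - [[0,0,0.0005],[0,0,0.55]]
    - [[0,0,0.0007],[0,0,0.7]]
    - [[0,0,0.0008],[0,0,0.85]]
    - [[0,0,0.001],[0,0,1.0]]
    - [[0,0,0.0011],[0,0,1.15]]
    - [[0,0,0.0012],[0,0,1.2]]
    - [[0,0,0.0012],[0,0,1.2]]

```text
time_s: 28.42
position: [0.562, 0.2401, 0.1199]
tcp_rot: [[0.639, -0.769, 0.003], [-0.769, -0.639, 0.001], [0.001, -0.003, -1.0]]
force: [1.5, -1.0, 8.2]
opening: 0.145
```

Run:
```python
from h import *
show()
```

```text
t 28.425 p [0.562  0.2401 0.1199] fence xy [-0.0259  0.1326] yawx -0.8778446498857281 F [ 1.4922 -1.0403  8.1844] M [-0.2506 -0.3416 -0.0311] op 0.012612806625882753 j [ 12.6597  36.448   89.3837   0.0292  54.0003 152.9393]
```

servo_tool:
  targets:
    - [[0,0,-0.0015],[0,0,0]]
    - [[0,0,-0.0015],[0,0,0]]
    - [[0,0,-0.0015],[0,0,0]]
    - [[0,0,-0.0015],[0,0,0]]
    - [[0,0,-0.015],[0,0,0]]
    - [[0,0,-0.03],[0,0,-0.15]]
    - [[0,0,-0.03],[0,0,-0.33]]
    - [[0,0,-0.03],[0,0,-0.51]]
    - [[0,0,-0.03],[0,0,-0.69]]
    - [[0,0,-0.03],[0,0,-0.87]]
    - [[0,0,-0.03],[0,0,-1.05]]
  gripper: 0.06

```text
time_s: 29.8
position: [0.5612, 0.2404, 0.1493]
tcp_rot: [[0.984, 0.177, 0.001], [0.177, -0.984, 0.001], [0.001, -0.001, -1.0]]
force: [-0.1, 0.4, -0.3]
opening: 0.693
```

servo_tool:
  targets:
    - [[0,0,0],[0,0,-0.18]]
    - [[0,0,0],[0,0,-0.36]]
    - [[0,0,0],[0,0,-0.54]]
    - [[0,0,0],[0,0,-0.72]]
    - [[0,0,0],[0,0,-0.9]]
    - [[0,0,0],[0,0,-1.08]]
    - [[0,0,0],[0,0,-1.26]]
    - [[0,0,0],[0,0,-1.44]]
    - [[0,0,0],[0,0,-1.62]]
    - [[0,0,0],[0,0,-1.8]]
    - [[0,0,0],[0,0,-1.98]]
    - [[0,0,0],[0,0,-2.09]]

```text
time_s: 31.3
position: [0.5613, 0.2403, 0.1493]
tcp_rot: [[-0.641, 0.768, 0.001], [0.768, 0.641, 0.001], [0.0, 0.002, -1.0]]
force: [-0.2, -0.2, 0.3]
opening: 0.687
```

Run:
```python
from h import *
show(); goal([.5616,.2402,.1205],-.878+np.pi)
```

```text
t 31.3 p [0.5613 0.2403 0.1493] fence xy [-0.0267  0.1327] yawx 2.266204765069335 F [-0.2458 -0.1998  0.3474] M [ 0.0476 -0.1698 -0.0404] op 0.059795786744173345 j [ 12.6701  34.1522  88.2043   0.0809  57.5712 -27.2172]
shift [-0.0003  0.0001  0.0288] rot [ 0.0017 -0.0005  0.0026]
```

servo_tool:
  targets:
    - [[0,0,0.015],[0,0,0]]
    - [[0,0,0.027],[0,0,0]]
    - [[0,0,0.0288],[0,0,0]]
    - [[0,0,0.0288],[0,0,0]]

```text
time_s: 31.8
position: [0.5607, 0.2402, 0.119]
tcp_rot: [[-0.637, 0.771, -0.001], [0.771, 0.637, 0.001], [0.001, -0.0, -1.0]]
force: [-0.3, -0.9, 0.1]
opening: 0.69
```

servo_tool:
  targets:
    - [[0,0,0],[0,0,0]]
    - [[0,0,0],[0,0,0]]
    - [[0,0,0],[0,0,0]]
    - [[0,0,0],[0,0,0]]
    - [[0,0,0],[0,0,0]]
    - [[0,0,0.0005],[0,0,0]]
    - [[0,0,0.001],[0,0,0]]
    - [[0,0,0.001],[0,0,0]]
  gripper: 0.005

```text
time_s: 32.8
position: [0.5611, 0.2402, 0.1193]
tcp_rot: [[-0.638, 0.77, 0.001], [0.77, 0.638, 0.001], [0.001, 0.001, -1.0]]
force: [0.3, -0.2, 5.5]
opening: 0.147
```

Run:
```python
from h import *
show()
```

```text
t 32.8 p [0.5611 0.2402 0.1193] fence xy [-0.0268  0.1326] yawx 2.262301443173112 F [ 0.3365 -0.1655  5.4791] M [-0.0837  0.074  -0.0128] op 0.01278858678559093 j [ 12.6712  36.4882  89.434    0.0711  54.0312 -26.9909]
```

servo_tool:
  targets:
    - [[0,0,0.0001],[0,0,0.1]]
    - [[0,0,0.0002],[0,0,0.25]]
    - [[0,0,0.0004],[0,0,0.4]]
    - [[0,0,0.0005],[0,0,0.55]]
    - [[0,0,0.0007],[0,0,0.7]]
    - [[0,0,0.0008],[0,0,0.85]]
    - [[0,0,0.001],[0,0,1.0]]
    - [[0,0,0.0011],[0,0,1.15]]
    - [[0,0,0.0012],[0,0,1.3]]
    - [[0,0,0.0014],[0,0,1.45]]
    - [[0,0,0.0015],[0,0,1.57]]
    - [[0,0,0.0015],[0,0,1.57]]

```text
time_s: 34.3
position: [0.5621, 0.2403, 0.1177]
tcp_rot: [[0.769, 0.639, 0.003], [0.639, -0.769, 0.002], [0.003, 0.001, -1.0]]
force: [1.4, -0.7, 3.6]
opening: 0.148
```

servo_tool:
  targets:
    - [[0,0,0.0001],[0,0,0.1]]
    - [[0,0,0.0002],[0,0,0.25]]
    - [[0,0,0.0004],[0,0,0.4]]
    - [[0,0,0.0005],[0,0,0.55]]
    - [[0,0,0.0007],[0,0,0.7]]
    - [[0,0,0.0008],[0,0,0.85]]
    - [[0,0,0.001],[0,0,1.0]]
    - [[0,0,0.0011],[0,0,1.15]]
    - [[0,0,0.0012],[0,0,1.3]]
    - [[0,0,0.0014],[0,0,1.45]]
    - [[0,0,0.0015],[0,0,1.57]]
    - [[0,0,0.0015],[0,0,1.57]]

```text
time_s: 35.8
position: [0.5622, 0.2397, 0.1163]
tcp_rot: [[0.641, -0.768, 0.003], [-0.768, -0.641, 0.0], [0.002, -0.002, -1.0]]
force: [0.5, -3.6, 5.3]
opening: 0.147
```

Run:
```python
from h import *
show()
```

```text
t 35.8 p [0.5622 0.2397 0.1163] fence xy [-0.0256  0.1322] yawx -0.8753424883024528 F [ 0.5173 -3.5618  5.3462] M [-0.3836 -0.3012  0.0077] op 0.012787988489000687 j [ 12.634   36.746   89.5038  -0.0219  53.5887 152.8003]
```

servo_tool:
  targets:
    - [[0,0,-0.0013],[0,0,0]]
    - [[0,0,-0.0013],[0,0,0]]
    - [[0,0,-0.0013],[0,0,0]]
    - [[0,0,-0.0013],[0,0,0]]
    - [[0,0,-0.015],[0,0,0]]
    - [[0,0,-0.03],[0,0,-0.15]]
    - [[0,0,-0.03],[0,0,-0.33]]
    - [[0,0,-0.03],[0,0,-0.51]]
    - [[0,0,-0.03],[0,0,-0.69]]
    - [[0,0,-0.03],[0,0,-0.87]]
    - [[0,0,-0.03],[0,0,-1.05]]
  gripper: 0.06

```text
time_s: 37.17
position: [0.5613, 0.2404, 0.1466]
tcp_rot: [[0.984, 0.177, 0.001], [0.177, -0.984, 0.001], [0.001, -0.001, -1.0]]
force: [0.2, -0.2, -0.4]
opening: 0.69
```

servo_tool:
  targets:
    - [[0,0,0],[0,0,-0.18]]
    - [[0,0,0],[0,0,-0.36]]
    - [[0,0,0],[0,0,-0.54]]
    - [[0,0,0],[0,0,-0.72]]
    - [[0,0,0],[0,0,-0.9]]
    - [[0,0,0],[0,0,-1.08]]
    - [[0,0,0],[0,0,-1.26]]
    - [[0,0,0],[0,0,-1.44]]
    - [[0,0,0],[0,0,-1.62]]
    - [[0,0,0],[0,0,-1.8]]
    - [[0,0,0],[0,0,-1.98]]
    - [[0,0,0],[0,0,-2.09]]

```text
time_s: 38.67
position: [0.5613, 0.2403, 0.1466]
tcp_rot: [[-0.641, 0.768, 0.001], [0.768, 0.641, 0.001], [0.0, 0.002, -1.0]]
force: [-0.1, 0.2, 0.1]
opening: 0.688
```

Run:
```python
from h import *
show(); goal([.5615,.2400,.1175],-.8753+np.pi)
```

```text
t 38.675 p [0.5613 0.2403 0.1466] fence xy [-0.0267  0.1327] yawx 2.2663942523412803 F [-0.0919  0.2424  0.0671] M [ 0.0903 -0.1632 -0.0025] op 0.059820698108214415 j [ 12.6717  34.3607  88.3276   0.0821  57.2326 -27.2275]
shift [-0.0004 -0.0001  0.0291] rot [ 0.0018 -0.0004  0.0001]
```

servo_tool:
  targets:
    - [[0,0,0.015],[0,0,0]]
    - [[0,0,0.027],[0,0,0]]
    - [[0,0,0.0288],[0,0,0]]
    - [[0,0,0.0288],[0,0,0]]

```text
time_s: 39.17
position: [0.5607, 0.2402, 0.1162]
tcp_rot: [[-0.637, 0.771, -0.001], [0.771, 0.637, 0.001], [0.001, -0.0, -1.0]]
force: [-0.4, -0.0, -0.1]
opening: 0.689
```

servo_tool:
  targets:
    - [[0,0,0],[0,0,0]]
    - [[0,0,0],[0,0,0]]
    - [[0,0,0],[0,0,0]]
    - [[0,0,0],[0,0,0]]
    - [[0,0,0],[0,0,0]]
    - [[0,0,0.0005],[0,0,0]]
    - [[0,0,0.001],[0,0,0]]
    - [[0,0,0.001],[0,0,0]]
  gripper: 0.005

```text
time_s: 40.17
position: [0.5611, 0.2403, 0.1165]
tcp_rot: [[-0.638, 0.77, 0.001], [0.77, 0.638, 0.001], [0.001, 0.001, -1.0]]
force: [-0.8, -0.0, 4.8]
opening: 0.148
```

servo_tool:
  targets:
    - [[0,0,0.0001],[0,0,0.1]]
    - [[0,0,0.0002],[0,0,0.25]]
    - [[0,0,0.0004],[0,0,0.4]]
    - [[0,0,0.0005],[0,0,0.55]]
    - [[0,0,0.0007],[0,0,0.7]]
    - [[0,0,0.0008],[0,0,0.85]]
    - [[0,0,0.001],[0,0,1.0]]
    - [[0,0,0.001],[0,0,1.0]]
    - [[0,0,0.0005],[0,0,1.0]]
    - [[0,0,0.0005],[0,0,1.0]]

```text
time_s: 41.42
position: [0.5618, 0.2404, 0.1155]
tcp_rot: [[0.303, 0.953, 0.002], [0.953, -0.303, 0.002], [0.002, 0.001, -1.0]]
force: [1.0, -0.6, 3.7]
opening: 0.149
```

Run:
```python
from h import *
show()
a=cap('scene','s8.png')
cv2.imwrite('pics/m8.png',cv2.resize(a['pixels'][295:425,282:422],None,fx=4.4,fy=4.4,interpolation=cv2.INTER_CUBIC))
```

```text
t 41.425 p [0.5618 0.2404 0.1155] fence xy [-0.0262  0.1328] yawx 1.2634138403639716 F [ 1.0062 -0.5977  3.728 ] M [ 0.0052 -0.4032  0.0159] op 0.012954772185226934 j [12.6695 36.8044 89.5357  0.0792 53.5385 30.2343]
```

View pics/m8.png

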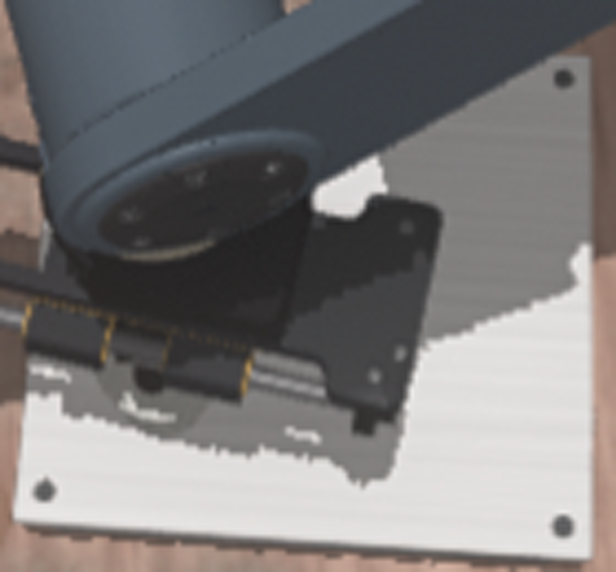

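Run:
```python
from h import *
order.hand_in(); show()
```

```text
the job is handed in; nothing more can be done
the job is handed in; nothing more can be done
```

I slid the block into the fence corner, started the screw without crossing its thread, and handed in at 41.4 s with the handle still gripped upright. There is no verdict, and three things could not be confirmed directly.

**What I did**
- **Block:** I gripped it, squared it and pressed it against the right bar until it stopped solidly at 16 N. I then slid it forward and pushed it against the far bar with both fingers until it stopped at about 10 N.
- **Drop:** I turned the screw backward about 1.55 rad, with one regrasp, until the support force vanished. It then came down 4.7 mm onto the thread.
- **Forward turn:** I turned it about 1.05 turns with two regrasps. The tool sank about 6.3 mm, which puts the handle roughly 36 to 37 mm above the boss.

**Last checks**
- **Grip:** the jaws were stopped on the bar at 13 mm opening. The tool was within 0.003 rad of vertical and about 1 mm from the estimated boss axis. The press on the screw was a light 4 N.

**Not confirmed**
- **Block position:** the last clear picture of the seated block showed its near edge about 1.4 mm short of where my fence estimate puts it. That is close to the calibration error and inside the 2.5 mm limit. In the final picture the arm hides the block, so its position at the end was not rechecked; nothing was commanded near it after seating.
- **Screw height:** I worked this out from the tool's movement and did not measure it in a picture.
- **Cup, dropper and carton:** I did not check them again at the end, but I kept the arm clear of them and saw no unexpected contact force.

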